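Line up a filing jig with a drift pin, then fit its bolt

TASK

Take the tapered drift pin from the wooden stand and work it down through the larger, right-hand hole (seen from the robot) of the jig's cover plate until its head sits flush on the plate, so that it draws the stiff sliding plate into line with the bar beneath; feel your way and never press the pin or bolt against the plate or bar with more than 25 N. Then fit the bolt fully home, head flush, in the smaller, left-hand hole. Leave both in place, and leave the tools on the mat alone.

Things in the scene. Friction and masses are not known exactly. Their poses are not given: they have to be found in the camera images.
- jig: Dark steel filing jig fixed to the bench, 170 mm long along its own y, 68 mm wide over its two side walls (two low feet reach 54 mm out from its middle), 54 mm high; origin at the centre of its underside, z up. Between the walls lies the bright steel cover plate; beneath that, a clamped bar. Both have the same two through holes, 20 mm (pin) and 16 mm (bolt), 80 mm apart along the jig's y, open down to the bench.
- jig_mid (a point): Fixed point at the jig's middle, 43 mm above the bench, level with the top of the bar (10 mm thick), which is clamped fast 1 mm under the cover plate. At the start the bar's holes lie 8 to 14 mm from the plate's along the jig's y, towards +y or -y: which way and how far is not measured (partly seen down the holes and at the jig's ends). Across (jig's x) they are in line.
- pin_hole (a point): Centre of the mouth of the cover plate's hole for the drift pin, on the plate's top face, 20 mm across, at the plate's -y end (the robot's right); axes as the jig's. It moves with the plate (46 x 150 x 10 mm, top 54 mm above the bench), which slides only along the jig's y, takes about 3 N to slide and stays where it is put.
- bolt_hole (a point): Centre of the mouth of the cover plate's hole for the bolt, on the plate's top face, 16 mm across, 80 mm along +y from the pin hole; axes as the jig's. It moves with the plate.
- stand: Fixed wooden block 56 x 124 x 56 mm (x, y, z), origin at the centre of its underside, with two 21 mm through holes 64 mm apart along its y, in which the drift pin and the bolt hang by their heads, either one in either hole.
- drift_head (a point): Middle of the drift pin's square steel head, 24 x 24 mm and 40 mm tall, z up the pin; underside (shoulder) 20 mm below this point; flat sides face this frame's x and y. Below the shoulder the shank is 19 mm in diameter for 16 mm, then tapers evenly to a 5 mm tip that ends 48 mm below the shoulder. About 0.2 kg.
- bolt_head (a point): Middle of the bolt's round dark steel head, 26 mm across and 30 mm tall, z up along the bolt: the head's underside is 15 mm below this point. Plain (unthreaded) straight shank 13 mm in diameter, 30 mm long, the last 5 mm tapered to 8 mm. About 0.09 kg. It is simply pushed in, not turned.
- mallet: Hammer with a wooden handle lying on the green mat, 270 mm long; leave alone. Origin on its length at the underside.
- bench_block: Steel block 75 x 75 x 22 mm lying on the mat; leave alone. Origin at the centre of its underside.
- flat_file: Flat file 140 x 20 x 5 mm with a thin tang, on the mat; leave alone. Origin under the blade's centre.
- narrow_file: Narrow file 130 x 12 x 5 mm with a thin tang, on the mat; leave alone. Origin under the blade's centre.
Mind the look-alikes: they are no part of the job. Leave any pink look-alike of the jig alone. What is shaped like the part that bears drift_head but orange or purple is not meant.

How it is judged:
On the way, in this order (a step that is already met when the one before it is completed fails the run):
1. the drift pin is seated in the pin hole, head flush on the cover plate (z of drift_head in the frame of pin_hole between 0.016 and 0.0225 m and horizontal distance between drift_head and pin_hole below 0.003 m and angle between drift_head's own z axis and vertical below 0.09 rad), for 0.2 s.
2. the bolt is seated in the bolt hole, head flush on the cover plate, with the drift pin still home (all of step 1 and z of bolt_head in the frame of bolt_hole between 0.011 and 0.0175 m and horizontal distance between bolt_head and bolt_hole below 0.003 m and angle between bolt_head's own z axis and vertical below 0.09 rad), for 0.2 s.
At the end, for the whole second after the job is handed in: Drift pin in the pin hole and bolt in the bolt hole, each with the head's underside within 2.5 mm of the cover plate, within 3 mm of the hole's centre at the head and within 0.09 rad of upright, released and at rest (all of step 2 and linear speed of each of drift, bolt below 0.02 m/s); the robot touches nothing.
It fails at once if the drift pin or the bolt loads the jig's cover plate or the bar with more than 25 N (contact force between any of drift, bolt and jig above 25 N or contact force between any of drift, bolt and bar above 25 N).
It fails at once if a tool on the mat is moved by more than 20 mm (distance of any of mallet, bench_block, flat_file, narrow_file from where it was at the start of the episode above 0.02 m).
It also fails if it takes over 58 s, if anything falls off the work surface, if the arm or the gripper's body presses on something with over 40 N, if the wrist force passes 120 N, or if a joint passes its speed limit or range.

ROBOT

A 6-joint arm with a two-finger parallel gripper is mounted at the origin on the work surface. World frame = base frame: x ahead of the robot, y to its left, z up, the work surface at z = 0. Lengths are in m, angles in rad, forces in N, time in s.
With the tool pointing down it reaches from about 0.35 to 0.775 m from the base axis. Payload 5.5 kg.
Tool frame: the origin (TCP) lies midway between the tips of the shut fingers; the grasp point (between the pads) lies 19 mm behind it; z points along the fingers, y is the direction in which the jaws open and shut (so a half turn about z gives the same grasp; the last joint's range is limited). The gripper opens to 85 mm and grips with 20 to 120 N. Pads are 22 mm wide; open, the fingers measure 114 mm over their backs; the gripper's body (76 mm by 85 mm) begins 54 mm behind the grasp point. The pads swing forward as they close: fully open they stand 13 mm farther back than shut.
Start: joints at [1.148, 0.313, 0.046, 1.304, 0, 1.431], TCP at [0.16, 0.552, 0.231] pointing down, gripper open.
Joint ranges: [-2.76, 2.76], [-0.86, 1.69], [-1.03, 1.26], [-2.2, 2.34], [-1.47, 1.5], [-3.14, 3.14]. Speed limits (rad/s): [2.57, 2.57, 3.14, 3.14, 3.14, 3.14].

INTERFACE

Orientations are given as a unit quaternion [w, x, y, z].
In Python, from workcell import env gives the robot as it stands.
- The arm moves only by the shell command python3 -m creep 'ROWS' [OPENING] [FORCE]. ROWS is JSON, a list of rows, each a list of 6 numbers: the shift along the tool's x, y, z in m, then the turn, a rotation vector about the tool's x, y, z in degrees. A call has exactly 8 rows; each row is the pose to reach, as a shift and turn from the pose commanded when the call began, along the tool's axes at that moment; what a row does not reach only later rows make up. A row lasts 1/10 s, in which the tool goes at most 50 mm and 8.59 degrees, less where a joint would pass 70% of its speed; a pose out of reach is approached as far as the arm can. A call with a gripper value outside its range is refused whole. OPENING is the finger opening in m, from 0 to 0.0854, set as the call begins (- or left out, the last holds). The fingers move at their own pace and stop on an object; FORCE is the grip in N (left out, the last holds). Time passes only in rows, so rows that repeat a pose let the fingers close, or fill a call up. It gives the time, the measured TCP pose, the force and the opening at its end, in the units of the state.
- env.get_state(): the state, without advancing time (a new reading comes with each control period).
- env.read_camera(name): name is "side" or "top" or "wrist"; returns (picture, depth): 400x640x3 uint8, blue, green, red; 400x640 float32, m along the optical axis (not along the pixel's ray), 0 where there is no reading.
- env.camera_params(name): a dict with "fx", "fy", "cx", "cy" (pixels), "k1" (the pictures are not rectified: a ray, as slopes to the right and down, at radius r is drawn at 1 + k1 r^2 times it, then the intrinsics apply), "position" and "orientation" of the camera in the world. Camera axes: x right, y up, looking along -z (the intrinsics and any distortion apply to the point x, -y, -z); pixel columns grow to the right and rows downward; lengths in m; the calibration is good to about 2 mm. A picture is of the moment at which its call begins: read the wrist's pose just before it. camera_params takes no time and is no camera call; for the wrist camera it gives the pose at the moment of the call.
- env.hand_in(): hands the job in, once; it reports no verdict.
The state is a dict: "clock": time; "joint_pos": joint angles; "qvel": joint speeds; "tau": joint torques, N m; "tcp_pos": TCP position; "orientation": TCP orientation; "wrist_force": force on the tool from outside, world axes, zero at the start; "ft_torque": the same for the moment, N m; "finger_gap": finger opening in m.
Only numpy, scipy, OpenCV 4.12 (cv2) and the standard library are available. Lean on these libraries where they do the work, as an engineer would, in place of code of your own. Each camera call takes 0.05 s, during which the arm holds its last target. There are 200 camera calls.

## Working session

There is one attempt and no reset: what is moved stays moved. The work goes in short steps, Python scripts to look and compute and a shell command to move; the robot and the scene stay as the last step left them, time stands still between calls to the robot, and variables do not carry over. Pictures are saved under pics/ and viewed, about 8 in all and at most 12, crops included, and the job is handed in when it is done.

```bash
ls; mkdir -p pics
cat > h.py <<'E'
import numpy as np, cv2
from workcell import env
from scipy.spatial.transform import Rotation as R
def rot(q): return R.from_quat([q[1],q[2],q[3],q[0]])
def ray(p,u,v):
    a=np.array([(u-p['cx'])/p['fx'],(v-p['cy'])/p['fy']]);b=a.copy()
    for _ in range(20): b=a/(1+p['k1']*(b@b))
    return np.array(p['position']),rot(p['orientation']).apply([b[0],-b[1],-1])
def onz(p,u,v,z):
    o,d=ray(p,u,v); return o+d*(z-o[2])/d[2]
def proj(p,X):
    c=rot(p['orientation']).inv().apply(np.array(X)-p['position']); a=np.array([c[0],-c[1]])/-c[2]
    a=a*(1+p['k1']*(a@a)); return a[0]*p['fx']+p['cx'],a[1]*p['fy']+p['cy']
def depthpt(p,D,u,v):
    o,d=ray(p,u,v); return o+d*D[int(round(v)),int(round(u))]
def snap(n,f):
    p=env.camera_params(n); i,d=env.read_camera(n); cv2.imwrite('pics/'+f+'.png',i); np.savez('pics/'+f+'.npz',i=i,d=d,p=np.array(p,dtype=object)); return p,i,d
def load(f):
    z=np.load('pics/'+f+'.npz',allow_pickle=True); return z['p'].item(),z['i'],z['d']
E
python3 - <<'E'
from h import *
for n in('top','side','wrist'):
    p,i,d=snap(n,n+'0'); print(n,p)
print(env.get_state())
a=cv2.imread('pics/top0.png');b=cv2.imread('pics/side0.png')
E
```

```text
pics
top {'fx': 432.8092938797389, 'fy': 432.8092938797389, 'cx': 317.12859722500053, 'cy': 203.66602687810345, 'k1': -0.05045425232081777, 'position': array([0.4417105 , 0.03606433, 0.93543271]), 'orientation': array([ 0.70774165,  0.01849503, -0.03559364, -0.70533168])}
side {'fx': 394.2125082340416, 'fy': 394.2125082340416, 'cx': 324.88949845120425, 'cy': 204.80204763018907, 'k1': -0.017802674973088118, 'position': array([ 0.22949398, -0.44025324,  0.69804029]), 'orientation': array([ 0.90093564,  0.34071552, -0.08841836, -0.25379145])}
wrist {'fx': 281.49480560705, 'fy': 281.49480560705, 'cx': 322.982885673364, 'cy': 203.62096285909956, 'k1': -0.04062549505855862, 'position': array([0.09117868, 0.572448  , 0.37432715]), 'orientation': array([ 0.79097066, -0.11730004, -0.08688745,  0.59418573])}
{'clock': 0.15, 'joint_pos': array([1.14838881e+00, 3.13840123e-01, 4.52568488e-02, 1.30360410e+00,
       1.84971165e-05, 1.43120760e+00]), 'qvel': array([-0.0010541 , -0.00365062,  0.00405973,  0.00186573,  0.00140946,
       -0.00098761]), 'tau': array([ 2.26179414e-03, -4.81063235e+01,  2.98816609e+01,  1.38757622e-02,
       -1.32326663e-04,  1.34731386e-05]), 'tcp_pos': array([0.16030385, 0.55181185, 0.23061368]), 'orientation': array([-2.01764517e-04,  1.40938553e-01,  9.90018101e-01, -6.65678874e-04]), 'wrist_force': array([-0.01514787,  0.02085839,  0.32588737]), 'ft_torque': array([-0.01488937, -0.01907211, -0.04636644]), 'finger_gap': 0.0855658758209876}
```

View pics/top0.png

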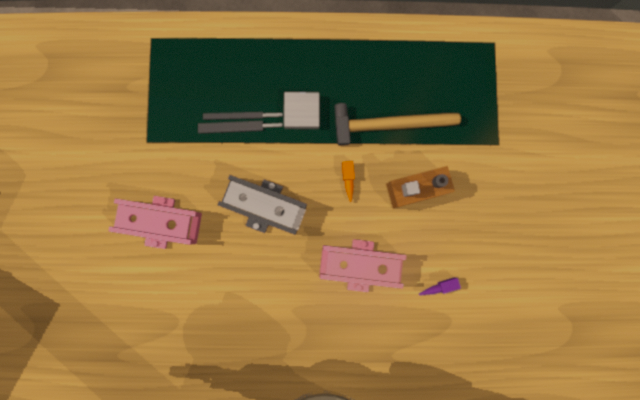

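View pics/side0.png

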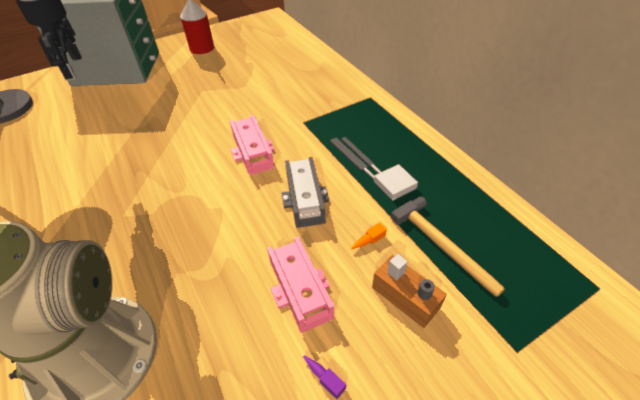

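Top view: grey jig at (262,205), with its holes at about (243,197) and (279,211). The stand is at (420,187), the drift pin's square head at (411,188) and the bolt at (441,181). The pink jigs and the orange and purple pins are the decoys.

Run:
```python
from h import *
p,i,D=load('top0')
def hm(p,D,box):
    x0,y0,x1,y1=box
    return np.array([[depthpt(p,D,u,v) for u in range(x0,x1)] for v in range(y0,y1)])
for name,f,box,lo,hi in(('stand','top0',(380,160,470,215),.04,.065),('heads','top0',(380,160,470,215),.07,.12),('jig','top0',(210,170,312,240),.045,.065),('headsS','side0',(365,245,450,330),.078,.12),('standS','side0',(365,245,450,330),.045,.065)):
    p,i,D=load(f);P=hm(p,D,box);m=((P[...,2]>lo)&(P[...,2]<hi)).astype(np.uint8)
    n,l,s,c=cv2.connectedComponentsWithStats(m)
    for k in range(1,n):
        if s[k,4]<15: continue
        q=P[l==k]; r=cv2.minAreaRect((q[:,:2]*1000).astype(np.float32))
        print(name,s[k,4],'cpx',c[k]+box[:2],'mean',q.mean(0).round(4),'zmed',np.median(q[:,2]).round(4),'rect',r)
p,i,D=load('top0')
a=cv2.resize(i[165:245,205:315],None,fx=5,fy=5,interpolation=cv2.INTER_CUBIC)
b=cv2.resize(i[160:215,380:460],None,fx=5,fy=5,interpolation=cv2.INTER_CUBIC)
p,i,D=load('side0')
c=cv2.resize(i[150:230,270:340],None,fx=5,fy=5,interpolation=cv2.INTER_CUBIC)
o=np.zeros((400+0,800,3),np.uint8);o[:400,:400]=a[:400,80:480];o[:275,400:800]=b
cv2.imwrite('pics/z1.png',o)
```

```text
stand 1283 cpx [421.1543258  186.07560405] mean [ 0.5464 -0.1996  0.0569] zmed 0.0572 rect ((547.6531372070312, -202.02471923828125), (56.21742630004883, 125.85493469238281), 15.002942085266113)
heads 158 cpx [440.3164557  180.17088608] mean [ 0.5551 -0.2307  0.0858] zmed 0.0872 rect ((555.6751708984375, -232.0618896484375), (24.42739486694336, 24.570112228393555), 87.01313018798828)
heads 189 cpx [410.46031746 187.95767196] mean [ 0.5381 -0.1681  0.0939] zmed 0.0964 rect ((538.9574584960938, -170.0977325439453), (23.83074188232422, 24.531431198120117), 11.461861610412598)
jig 2426 cpx [261.57955482 203.86438582] mean [0.5084 0.128  0.0547] zmed 0.0548 rect ((508.3066101074219, 127.65828704833984), (170.355224609375, 68.1909408569336), 69.40552520751953)
headsS 240 cpx [397.17916667 263.2875    ] mean [ 0.5349 -0.1711  0.093 ] zmed 0.0959 rect ((537.396240234375, -168.835693359375), (25.124019622802734, 24.926082611083984), 12.506146430969238)
headsS 188 cpx [426.41489362 286.17021277] mean [ 0.5529 -0.2319  0.0855] zmed 0.0862 rect ((553.7772827148438, -231.01486206054688), (24.46975326538086, 24.506338119506836), 9.814294815063477)
standS 1554 cpx [409.78957529 287.79472329] mean [ 0.5405 -0.2077  0.0558] zmed 0.0563 rect ((545.8790893554688, -199.656005859375), (58.263912200927734, 125.41704559326172), 15.705564498901367)
```

View pics/z1.png

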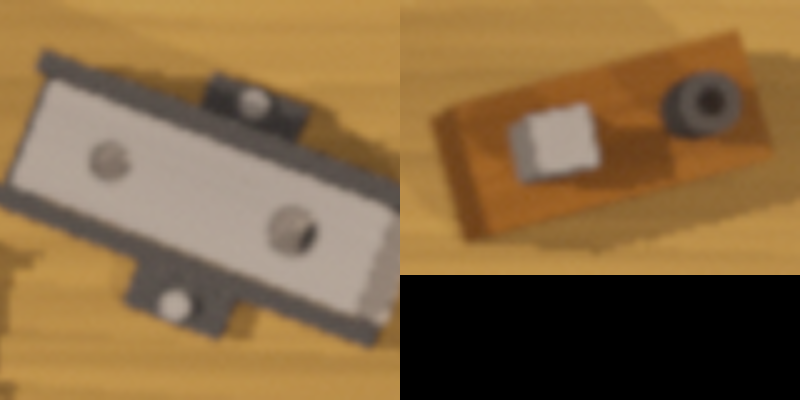

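The bar shows at the plate's right-hand (-y) end, and the dark opening is on the right of the pin hole. So the bar's holes lie towards -y and the plate must be drawn that way. Next is a close look at the jig on the way to the stand.

```bash
cat >> h.py <<'E'
def shift(target,yaw=None):
    s=env.get_state();r=rot(s['orientation']);d=r.inv().apply(np.array(target)-s['tcp_pos'])
    y=r.apply([0,1,0]);c=np.degrees(np.arctan2(y[1],y[0]))
    print('shift mm',(d*1000).round(1),'yaw now',c.round(2),'turn tool z', None if yaw is None else round(c-yaw,2),'tilt',(r.apply([0,0,1])).round(4),'clock',s['clock'])
E
python3 - <<'E'
from h import *
p=env.camera_params('wrist');s=env.get_state();r=rot(s['orientation'])
print('cam in tool',r.inv().apply(p['position']-s['tcp_pos']),'look',r.inv().apply(rot(p['orientation']).apply([0,0,-1])))
yj=np.array([np.cos(np.radians(69.4)),np.sin(np.radians(69.4)),0])
c=np.array([.5077,.1280,0])
shift(c-yj*.09+[0,0,.20],-20.6)
E
```

```text
cam in tool [ 0.07216244  0.00036893 -0.14381109] look [-2.89052937e-01 -2.30550346e-04  9.57313087e-01]
shift mm [-445.  -399.7   31.1] yaw now 73.8 turn tool z 94.4 tilt [-6.0e-04 -1.3e-03 -1.0e+00] clock 0.15
```

```bash
python3 -m creep '[[-0.036,-0.032,0.003,0,0,8],[-0.072,-0.064,0.006,0,0,16],[-0.108,-0.096,0.009,0,0,24],[-0.144,-0.128,0.012,0,0,32],[-0.18,-0.16,0.015,0,0,40],[-0.216,-0.192,0.018,0,0,48],[-0.252,-0.224,0.021,0,0,56],[-0.288,-0.256,0.024,0,0,64]]' 0.07 60
python3 - <<'E'
from h import *
yj=np.array([np.cos(np.radians(69.4)),np.sin(np.radians(69.4)),0])
shift(np.array([.5077,.1280,0])-yj*.09+[0,0,.20],-20.6)
E
```

```text
clock: 0.95
tcp_pos: [0.3661, 0.2242, 0.2072]
orientation: [0.0, 0.646, 0.763, 0.0]
wrist_force: [1.5, 0.5, -0.2]
finger_gap: 0.0699
shift mm [-196.1   78.7    7.2] yaw now 9.48 turn tool z 30.08 tilt [ 3.e-04  2.e-04 -1.e+00] clock 0.95
```

```bash
python3 -m creep '[[-0.035,0.014,0.001,0,0,6],[-0.07,0.028,0.002,0,0,12],[-0.105,0.042,0.003,0,0,18],[-0.14,0.056,0.004,0,0,24],[-0.175,0.07,0.005,0,0,30],[-0.196,0.079,0.007,0,0,30.1],[-0.196,0.079,0.007,0,0,30.1],[-0.196,0.079,0.007,0,0,30.1]]'
python3 - <<'E'
from h import *
p,i,D=snap('wrist','w1')
s=env.get_state();print(s['tcp_pos'],s['wrist_force'])
cv2.imwrite('pics/w1z.png',cv2.resize(i,None,fx=1.25,fy=1.25))
E
```

```text
clock: 1.75
tcp_pos: [0.4763, 0.0462, 0.1999]
orientation: [-0.001, 0.821, 0.571, -0.0]
wrist_force: [-1.1, -0.1, -0.3]
finger_gap: 0.0702
[0.47604665 0.04671517 0.20000991] [-0.80701383  0.30816749 -0.56790045]
```

View pics/w1z.png

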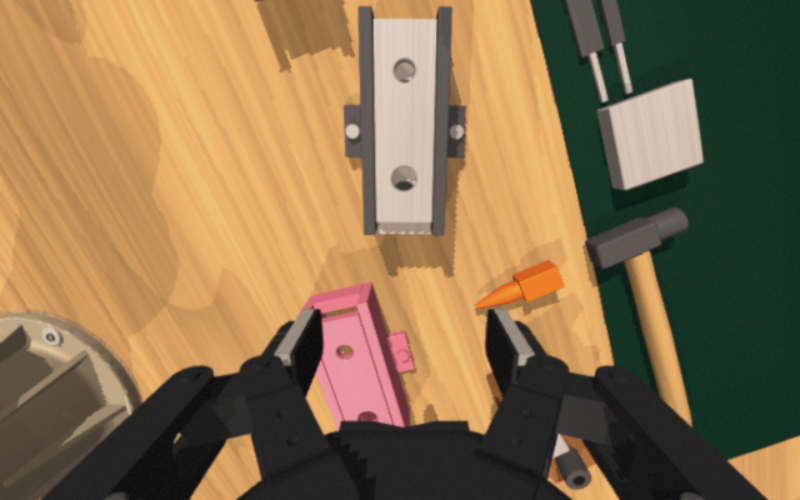

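Wrist view: pin hole at (404,178) and bolt hole at (404,70) in the 1.25x picture, with the bar sticking out at the near (-y) end, about (403,228). I'll profile the line through the holes.

Run:
```python
from h import *
p,i,D=load('w1')
g=cv2.cvtColor(i,cv2.COLOR_BGR2GRAY)
t=np.radians(69.4);Y=np.array([np.cos(t),np.sin(t)]);X=np.array([Y[1],-Y[0]]);c=np.array([.508,.128])
for v in list(range(44,70,1))+list(range(125,192)):
    q=depthpt(p,D,323,v); P=onz(p,323,v,.054)[:2]-c;B=onz(p,323,v,.043)[:2]-c
    print(v,g[v,318:329:5],'z',round(q[2],4),'y54 %.1f y43 %.1f x %.1f'%(P@Y*1e3,B@Y*1e3,P@X*1e3))
for z in(.054,):
    for v in (110,):
        print([(u,g[v,u],round((onz(p,u,v,z)[:2]-c)@X*1e3,1)) for u in range(285,365)])
# pin hole ellipses
for (x0,y0,x1,y1) in((300,40,346,70),(300,122,346,164)):
    m=(g[y0:y1,x0:x1]<165).astype(np.uint8)
    n,l,s,cc=cv2.connectedComponentsWithStats(m);k=1+np.argmax(s[1:,4]);print(s[k],cc[k]+[x0,y0])
```

```text
44 [210 209 209] z 0.0558 y54 53.7 y43 56.2 x -0.2
45 [210 204 209] z 0.0552 y54 52.8 y43 55.4 x -0.2
46 [209 159 205] z 0.0552 y54 52.0 y43 54.5 x -0.2
47 [191 120 179] z 0.0545 y54 51.1 y43 53.6 x -0.2
48 [155  94 142] z 0.0512 y54 50.3 y43 52.7 x -0.2
49 [117  96 110] z 0.0476 y54 49.4 y43 51.8 x -0.2
50 [ 91 145  99] z 0.0449 y54 48.6 y43 50.9 x -0.2
51 [ 89 156 123] z 0.0435 y54 47.7 y43 50.0 x -0.2
52 [117 155 149] z 0.0446 y54 46.8 y43 49.1 x -0.2
53 [131 154 155] z 0.0448 y54 46.0 y43 48.3 x -0.2
54 [134 147 156] z 0.0444 y54 45.1 y43 47.4 x -0.2
55 [136 136 155] z 0.0446 y54 44.3 y43 46.5 x -0.2
56 [136 135 154] z 0.0449 y54 43.4 y43 45.6 x -0.2
57 [136 136 151] z 0.0447 y54 42.5 y43 44.7 x -0.2
58 [136 134 142] z 0.044 y54 41.7 y43 43.8 x -0.2
59 [136 135 135] z 0.0434 y54 40.8 y43 42.9 x -0.2
60 [135 136 136] z 0.0435 y54 39.9 y43 42.0 x -0.1
61 [136 135 160] z 0.0438 y54 39.1 y43 41.1 x -0.1
62 [137 130 192] z 0.0457 y54 38.2 y43 40.2 x -0.1
63 [146 118 194] z 0.0455 y54 37.3 y43 39.3 x -0.1
64 [171  95 189] z 0.0451 y54 36.4 y43 38.3 x -0.1
65 [195 107 195] z 0.0408 y54 
[... 6345 characters left out ...]
float64(25.6)), (350, np.uint8(91), np.float64(26.5)), (351, np.uint8(92), np.float64(27.5)), (352, np.uint8(91), np.float64(28.5)), (353, np.uint8(91), np.float64(29.5)), (354, np.uint8(92), np.float64(30.5)), (355, np.uint8(93), np.float64(31.5)), (356, np.uint8(89), np.float64(32.4)), (357, np.uint8(82), np.float64(33.4)), (358, np.uint8(65), np.float64(34.4)), (359, np.uint8(53), np.float64(35.4)), (360, np.uint8(58), np.float64(36.4)), (361, np.uint8(71), np.float64(37.3)), (362, np.uint8(87), np.float64(38.3)), (363, np.uint8(101), np.float64(39.3)), (364, np.uint8(113), np.float64(40.3))]
[ 15   6  18  20 272] [323.13235294  55.44485294]
[ 13  10  21  21 327] [322.3883792 142.3058104]
```

Plate pin-hole centre is at jig y -36.3 and the bar's hole at about -49.6, so the offset is about -13.3 mm; the bolt holes and the bar end agree. Now to the stand.

Run:
```python
from h import *
shift([.5382,-.1695,.17],14)
```

```text
shift mm [-181.2  133.3   29.8] yaw now -20.3 turn tool z -34.3 tilt [-1.3e-03  5.0e-04 -1.0e+00] clock 1.8
```

```bash
python3 -m creep '[[-0.03,0.022,0.002,0,0,-6],[-0.06,0.044,0.004,0,0,-12],[-0.09,0.066,0.008,0,0,-18],[-0.12,0.088,0.015,0,0,-24],[-0.15,0.11,0.022,0,0,-30],[-0.181,0.133,0.03,0,0,-34.3],[-0.181,0.133,0.03,0,0,-34.3],[-0.181,0.133,0.03,0,0,-34.3]]'
python3 - <<'E'
from h import *
p,i,D=snap('wrist','w2')
s=env.get_state();print(s['tcp_pos'])
P=np.array([[depthpt(p,D,u,v) for u in range(200,460)] for v in range(100,330)])
for lo,hi in((.046,.066),(.088,.103),(.078,.0879)):
    m=((P[...,2]>lo)&(P[...,2]<hi)).astype(np.uint8)
    n,l,st,c=cv2.connectedComponentsWithStats(m)
    for k in range(1,n):
        if st[k,4]<100: continue
        q=P[l==k];print(lo,st[k,4],c[k]+[200,100],q.mean(0).round(4),cv2.minAreaRect((q[:,:2]*1000).astype(np.float32)))
E
```

```text
clock: 2.6
tcp_pos: [0.5383, -0.1688, 0.1699]
orientation: [-0.001, 0.616, 0.788, 0.0]
wrist_force: [-0.1, -0.4, -0.4]
finger_gap: 0.0702
[ 0.53823216 -0.16812799  0.17020653]
0.046 4913 [323.06981478 222.93995522] [ 0.5457 -0.1927  0.0573] ((547.633544921875, -201.42178344726562), (55.989402770996094, 124.86409759521484), 15.25538158416748)
0.088 884 [322.03846154 212.88461538] [ 0.5389 -0.1688  0.0968] ((539.1753540039062, -170.104736328125), (23.940866470336914, 24.413761138916016), 10.5861177444458)
0.078 513 [323.97660819 274.56530214] [ 0.5558 -0.2297  0.0861] ((556.0790405273438, -231.7866973876953), (25.180866241455078, 24.136369705200195), 79.57491302490234)
```

View pics/w2.png

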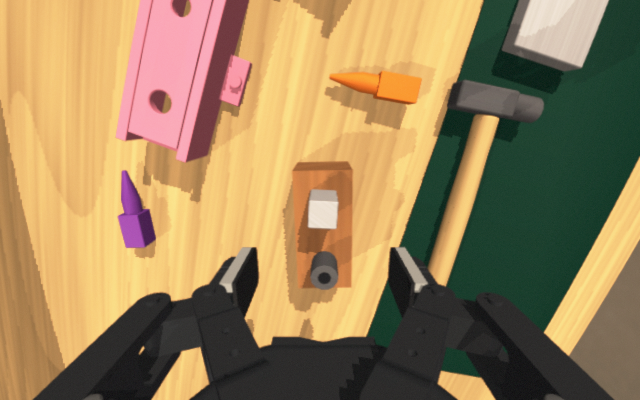

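Pin head at (322,212) and bolt at (324,274), both standing in the stand. The stand geometry and the depth agree on the pin at (0.539, -0.170).

Run:
```python
from h import *
shift([.5390,-.1702,.062],12)
```

```text
shift mm [ -2.3   0.3 108.2] yaw now 14.03 turn tool z 2.03 tilt [-9.e-04  1.e-03 -1.e+00] clock 2.65
```

```bash
python3 -m creep '[[-0.002,0,0.025,0,0,2],[-0.002,0,0.05,0,0,2],[-0.002,0,0.07,0,0,2],[-0.002,0,0.09,0,0,2],[-0.002,0,0.1,0,0,2],[-0.002,0,0.108,0,0,2],[-0.002,0,0.108,0,0,2],[-0.002,0,0.108,0,0,2]]'; python3 -m creep '[[0,0,0,0,0,0],[0,0,0,0,0,0],[0,0,0,0,0,0],[0,0,0,0,0,0],[0,0,0,0,0,0],[0,0,0,0,0,0],[0,0,0,0,0,0],[0,0,0,0,0,0]]' 0.01 100
```

```text
clock: 3.45
tcp_pos: [0.5397, -0.1713, 0.0631]
orientation: [0.0, 0.629, 0.777, 0.0]
wrist_force: [0.7, -0.4, 0.7]
finger_gap: 0.0699
clock: 4.25
tcp_pos: [0.5395, -0.1719, 0.063]
orientation: [0.001, 0.629, 0.777, 0.0]
wrist_force: [-1.4, 0.4, 6.1]
finger_gap: 0.0225
```

```bash
python3 -m creep '[[0,0,-0.015,0,0,0],[0,0,-0.03,0,0,0],[0,0,-0.05,0,0,0],[0,0,-0.07,0,0,0],[0,0,-0.09,0,0,0],[0,0,-0.1,0,0,0],[0,0,-0.1,0,0,0],[0,0,-0.1,0,0,0]]'
python3 - <<'E'
from h import *
s=env.get_state();p,i,D=snap('wrist','w3')
print(s['tcp_pos'],s['wrist_force'],s['finger_gap'])
r=rot(s['orientation'])
print('tcp px',proj(p,s['tcp_pos']),'head top exp',proj(p,s['tcp_pos']+r.apply([0.0017,0,-.034])))
cv2.imwrite('pics/w3z.png',cv2.resize(i[140:300,220:420],None,fx=4,fy=4,interpolation=cv2.INTER_CUBIC)[:600])
shift([.4952,.0940,.145],-20.6)
E
```

```text
clock: 5.05
tcp_pos: [0.5389, -0.1714, 0.1614]
orientation: [-0.001, 0.629, 0.777, -0.0]
wrist_force: [0.1, 0.0, -1.9]
finger_gap: 0.023
[ 0.53885231 -0.17137659  0.16136307] [ 0.10768176  0.00235499 -1.85875837] 0.022963574840757815
tcp px (np.float64(320.57661472789584), np.float64(254.03593710342844)) head top exp (np.float64(320.0100615250596), np.float64(285.41195247332297))
shift mm [268.4  12.8  16.3] yaw now 11.99 turn tool z 32.59 tilt [-0.0018  0.001  -1.    ] clock 5.1
```

View pics/w3z.png

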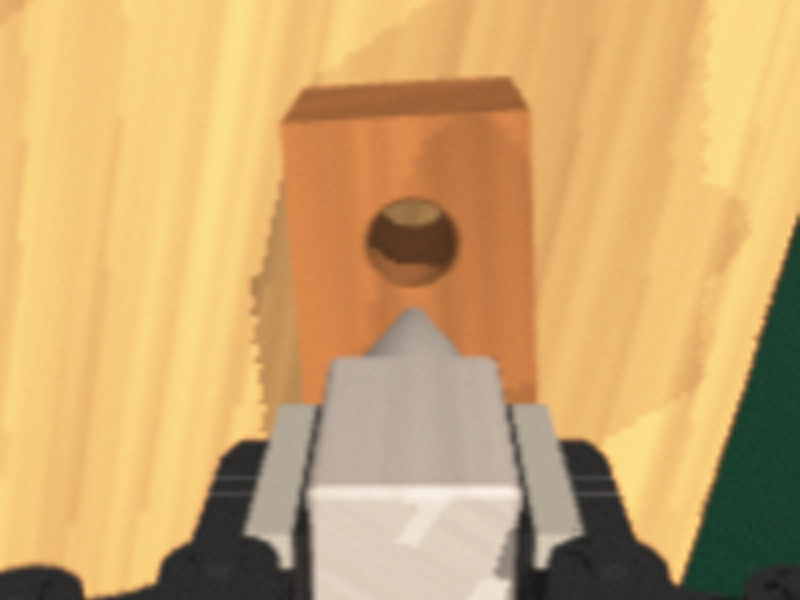

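Pin held upright: its tip shows at (323,217), the front lower head edge at row 229 and the front top edge at row 262 (full-picture pixels).

```bash
python3 - <<'E'
from h import *
p,i,D=load('w3');
# wrist cam in tool frame
tp=np.array([0.53885,-.17138,.16136]); s=env.get_state(); r=rot(s['orientation'])
for n,u,v,dz in(('tip',323.3,217,.055),('front low',323.4,229.2,.007),('front top',323.6,262,-.033)):
    o,d=ray(p,u,v); o=r.inv().apply(o-tp);d=r.inv().apply(d); print(n,(o+d*(dz-o[2])/d[2])*1000)
E
python3 -m creep '[[0.04,0.002,0.002,0,0,6],[0.08,0.004,0.004,0,0,12],[0.12,0.006,0.006,0,0,18],[0.16,0.008,0.008,0,0,24],[0.2,0.01,0.01,0,0,30],[0.24,0.012,0.014,0,0,32.6],[0.268,0.013,0.016,0,0,32.6],[0.268,0.013,0.016,0,0,32.6]]'
```

```text
tip [ 2.66755231  1.68459505 55.        ]
front low [12.25791     1.60998772  7.        ]
front top [ 12.92750043   1.57867158 -33.        ]
clock: 5.9
tcp_pos: [0.494, 0.0963, 0.1447]
orientation: [-0.001, 0.821, 0.571, -0.001]
wrist_force: [0.5, -1.0, -2.0]
finger_gap: 0.0229
```

Run:
```python
from h import *
s=env.get_state();p,i,D=snap('wrist','w4')
print(s['tcp_pos'],s['wrist_force'])
cv2.imwrite('pics/w4z.png',cv2.resize(i[130:280,230:415],None,fx=4,fy=4,interpolation=cv2.INTER_CUBIC))
p3,_,_=load('w3'); print('stand hole w3',onz(p3,323,200.5,.056))
```

```text
[0.49401972 0.09630398 0.14468608] [ 0.50656757 -1.03184944 -1.96940697]
stand hole w3 [ 0.53997834 -0.17006106  0.056     ]
```

View pics/w4z.png

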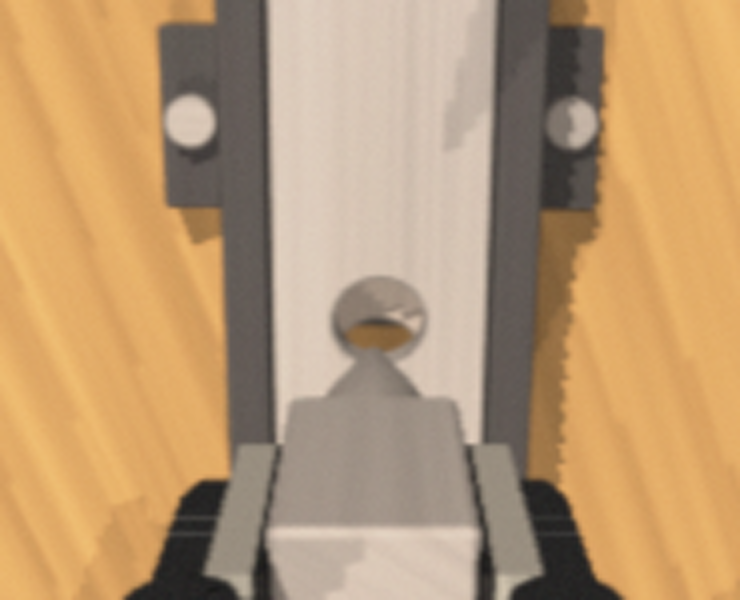

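Tip at (323.2,217.2), hole centre at about (324.9,210) full-picture.

Run:
```python
from h import *
p,i,D=load('w4')
tp=np.array([0.49402,.0963,.1447]); s=env.get_state(); r=rot(s['orientation'])
for n,u,v,dz in(('tip',323.2,217.2,.055),('front low',323.7,229.7,.007),('hole',324.9,210,.0907),('holetop',324.9,199,.0907),('hole L',313,210,.0907),('hole R',336.7,210,.0907)):
    o,d=ray(p,u,v); o=r.inv().apply(o-tp);d=r.inv().apply(d); print(n,((o+d*(dz-o[2])/d[2])*1000).round(1))
y=r.apply([0,1,0]);print(np.degrees(np.arctan2(y[1],y[0])))
```

```text
tip [ 3.4  1.5 55. ]
front low [12.7  1.7  7. ]
hole [-2.5  3.  90.7]
holetop [ 7.5  3.  90.7]
hole L [-2.6 -7.4 90.7]
hole R [-2.5 13.3 90.7]
-20.40536111511304
```

```bash
python3 -m creep '[[-0.0033,0.0014,0.008,0,0,0],[-0.0033,0.0014,0.018,0,0,0],[-0.0033,0.0014,0.028,0,0,0],[-0.0033,0.0014,0.034,0,0,0],[-0.0033,0.0014,0.038,0,0,0],[-0.0033,0.0014,0.041,0,0,0],[-0.0033,0.0014,0.0437,0,0,0],[-0.0033,0.0014,0.0437,0,0,0]]'; python3 -m creep '[[-0.002,0,0,0,0,0],[-0.004,0,0,0,0,0],[-0.005,0,0,0,0,0],[-0.006,0,0,0,0,0],[-0.007,0,0,0,0,0],[-0.008,0,0,0,0,0],[-0.009,0,0,0,0,0],[-0.009,0,0,0,0,0]]'
```

```text
clock: 6.75
tcp_pos: [0.4963, 0.0897, 0.1024]
orientation: [-0.0, 0.822, 0.569, -0.0]
wrist_force: [-0.1, -0.1, -1.5]
finger_gap: 0.0223
clock: 7.55
tcp_pos: [0.4934, 0.0814, 0.1027]
orientation: [-0.0, 0.822, 0.569, 0.0]
wrist_force: [2.0, 1.9, -0.3]
finger_gap: 0.0232
```

```bash
python3 -m creep '[[0,0,0,0,0,0],[0,0,0,0,0,0],[0,0,0,0,0,0],[0,0,0,0,0,0],[0,0,0,0,0,0],[0,0,0,0,0,0],[0,0,0,0,0,0],[0,0,0,0,0,0]]';  python3 - <<'E'
from h import *
for k in range(3):
    s=env.get_state();p,i,D=snap('wrist','w5');print(s['tcp_pos'].round(4),s['wrist_force'].round(1))
cv2.imwrite('pics/w5z.png',cv2.resize(i[130:280,230:415],None,fx=4,fy=4,interpolation=cv2.INTER_CUBIC))
E
```

```text
clock: 8.35
tcp_pos: [0.4932, 0.0813, 0.1026]
orientation: [-0.0, 0.822, 0.569, 0.0]
wrist_force: [0.4, 4.0, 0.1]
finger_gap: 0.0227
[0.4932 0.0813 0.1026] [0.4 4.  0.1]
[0.4933 0.0813 0.1026] [ 1.1  2.8 -0.5]
[0.4932 0.0813 0.1026] [0.7 4.2 0. ]
```

View pics/w5z.png

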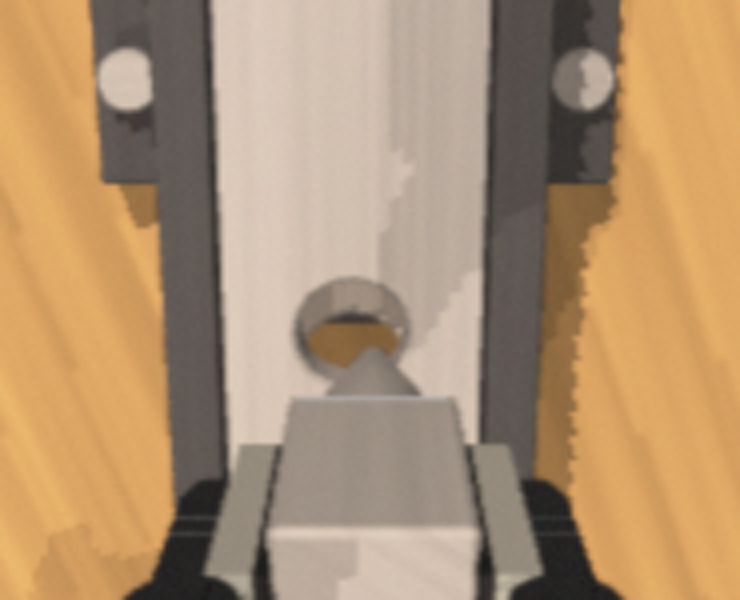

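The pin entered the plate's hole, but it sits a few mm too far right (tool +y): tip at (323.2,217.2), hole centre near (318,212.5). The arm was still settling when the last picture was taken.

```bash
cat >> h.py <<'E'
def intool(f,pts):
    p,i,D=load(f); s=env.get_state(); r=rot(s['orientation']);tp=s['tcp_pos']
    for n,u,v,z in pts:  # z>0.03 absolute world height, via onz
        o,d=ray(p,u,v); X=o+d*(z-o[2])/d[2]; print(n,(r.inv().apply(X-tp)*1000).round(1),X.round(4))
E
python3 - <<'E'
from h import *
z=.0543
intool('w5',[('holeC',318,212.5,z),('far',318,130+278/4,z),('L',230+294/4,212.5,z),('R',230+410/4,212.5,z),('wallL',230+217/4,212.5,z),('wallR',230+485/4,212.5,z),('barfar edge',318,130+322/4,.043),('tip',323.2,217.2,.1026-.055),('front low',323.7,229.7,.1026-.007),('front low',323.7,229.7,.1026-.007)])
E
```

```text
holeC [ 9.3 -2.2 48.3] [0.4944 0.0908 0.0543]
far [19.1 -2.1 48.3] [0.4979 0.0999 0.0543]
L [  9.3 -12.6  48.3] [0.4847 0.0945 0.0543]
R [ 9.3  8.3 48.3] [0.5042 0.0871 0.0543]
wallL [  9.3 -26.5  48.3] [0.4717 0.0994 0.0543]
wallR [ 9.3 21.8 48.3] [0.5169 0.0824 0.0543]
barfar edge [ 7.1 -2.4 59.6] [0.4935 0.0888 0.043 ]
tip [ 3.4  1.6 55. ] [0.4959 0.0839 0.0476]
front low [12.7  1.8  7. ] [0.4994 0.0926 0.0956]
front low [12.7  1.8  7. ] [0.4994 0.0926 0.0956]
```

```bash
python3 -m creep '[[0.002,0,0,0,0,0],[0.004,0,0,0,0,0],[0.004,-0.001,0,0,0,0],[0.004,-0.002,0,0,0,0],[0.004,-0.0035,0,0,0,0],[0.004,-0.0035,0,0,0,0],[0.004,-0.0035,0,0,0,0],[0.004,-0.0035,0,0,0,0]]'
python3 - <<'E'
from h import *
s=env.get_state();p,i,D=snap('wrist','w6');print(s['tcp_pos'].round(4),s['wrist_force'].round(1))
g=cv2.cvtColor(i,cv2.COLOR_BGR2GRAY)
print(np.array([[round(depthpt(p,D,u,v)[2]*1e3) for u in range(296,348,3)] for v in range(186,232,2)]))
print(g[186:232:2,296:348:3])
E
```

```text
clock: 9.3
tcp_pos: [0.4914, 0.0862, 0.1026]
orientation: [0.0, 0.822, 0.569, 0.0]
wrist_force: [0.4, -0.8, -0.8]
finger_gap: 0.0233
[0.4914 0.0862 0.1026] [ 0.4 -0.8 -0.8]
[[ 56  54  55  54  56  54  54  55  54  55  57  55  55  55  55  55  55  56]
 [ 56  56  55  55  55  54  55  54  55  55  54  56  54  56  55  55  55  56]
 [ 54  55  55  56  55  55  55  55  55  55  55  56  55  56  55  55  55  55]
 [ 56  56  56  54  55  56  55  55  56  55  55  55  55  55  56  56  55  56]
 [ 55  56  55  55  55  54  55  55  56  54  55  55  55  55  56  56  55  55]
 [ 55  54  55  55  56  55  55  55  55  55  55  55  55  56  55  55  54  55]
 [ 54  55  56  55  55  55  56  54  55  54  56  55  55  55  56  55  56  55]
 [ 55  55  55  56  55  54  55  56  54  56  56  55  56  55  56  55  54  56]
 [ 55  55  55  54  55  55  55  54  54  55  55  55  55  56  55  56  56  55]
 [ 54  55  55  55  56  55  55  55  54  56  55  56  54  54  55  55  56  56]
 [ 56  56  55  55  56  55  56  44  44  43  44  56  56  57 246  55  55  56]
 [ 55  56  55  54  55  55  44  44  44  44  44  45  55  54  56  55  54  55]
 [ 56  55  55  56  55  54  
[... 1824 characters left out ...]
150 146 191 192 193 196]
 [201 202 202 203 171 123 120 101  74  72  79 133 141 136 193 192 194 196]
 [201 202 203 202 147 121 105 108 104 104  99 103 110 116 187 190 193 196]
 [201 202 201 204 138 109 106 107 116 122 107 100 106 115 188 192 194 196]
 [201 201 203 203 151  89 105 109 126 126 113 100 102 117 191 192 193 196]
 [202 201 204 203 166  89 103 121 130 130 123 105 110 128 195 191 194 195]
 [201 201 201 203 184 109 111 129 132 135 127 117 120 164 196 194 194 196]
 [202 202 202 204 197 143 126 134 137 136 129 120 108 188 196 193 194 197]
 [201 202 202 201 194 164 132 137 139 140 133 123 110 166 195 191 194 195]
 [202 202 181 151 147 143 145 142 142 144 142 141 140 145 148 148 177 197]]
```

Run:
```python
from h import *
p,i,D=load('w6');g=cv2.cvtColor(i,cv2.COLOR_BGR2GRAY)
# rim points by depth/gray drop along rows & column
for v in(210,212,214,216,218):
    print(v,[int(x) for x in g[v,300:316]],[int(x) for x in g[v,328:342]])
print([int(x) for x in g[198:216,322]],'from 198')
intool('w6',[('far',322,204.7,.054),('L',308,215,.054),('R',336,215,.054),('barfar',322,213.5,.043),('tip',323.2,217.2,.051),('front',323.7,229.7,.099)])
```

```text
210 [203, 203, 204, 203, 205, 204, 204, 204, 198, 193, 171, 139, 123, 123, 123, 123] [119, 119, 122, 127, 139, 138, 143, 159, 169, 171, 184, 196, 194, 192]
212 [201, 204, 203, 202, 203, 203, 201, 199, 194, 165, 129, 123, 126, 122, 122, 122] [123, 130, 139, 146, 150, 149, 140, 146, 162, 178, 191, 197, 195, 192]
214 [202, 204, 202, 203, 204, 203, 201, 196, 171, 140, 125, 123, 122, 121, 120, 116] [109, 133, 144, 145, 141, 130, 128, 136, 155, 178, 193, 196, 196, 192]
216 [201, 203, 203, 202, 202, 202, 200, 181, 147, 115, 113, 121, 117, 109, 105, 106] [101, 103, 105, 107, 110, 120, 124, 116, 140, 173, 187, 196, 196, 190]
218 [202, 202, 201, 204, 202, 204, 198, 176, 138, 102, 100, 109, 105, 105, 106, 105] [100, 100, 102, 101, 106, 120, 127, 115, 138, 170, 188, 196, 196, 192]
[192, 192, 193, 193, 193, 191, 174, 137, 141, 147, 147, 146, 144, 128, 117, 83, 71, 97] from 198
far [15.1  0.7 48.6] [0.4973 0.1001 0.054 ]
L [ 7.3 -9.5 48.6] [0.4851 0.0964 0.054 ]
R [ 7.3 10.8 48.6] [0.5041 0.0893 0.054 ]
barfar [ 4.7  0.6 59.6] [0.4937 0.0904 0.043 ]
tip [ 4.5  1.5 51.6] [0.4944 0.09   0.051 ]
front [14.1  1.7  3.6] [0.498  0.0988 0.099 ]
```

The depth shows the tip only about 3 mm into the hole. Pin relative to the hole centre is (-3.2, +0.9) mm, and 10.5 mm of offset remains. I'll centre it, go a bit deeper and draw the plate.

```bash
python3 -m creep '[[0.001,-0.0005,0,0,0,0],[0.003,-0.0009,0,0,0,0],[0.003,-0.0009,0.001,0,0,0],[0.003,-0.0009,0.002,0,0,0],[0.003,-0.0009,0.003,0,0,0],[0.003,-0.0009,0.004,0,0,0],[0.003,-0.0009,0.0045,0,0,0],[0.003,-0.0009,0.0045,0,0,0]]';  python3 -m creep '[[-0.003,0,0,0,0,0],[-0.005,0,0,0,0,0],[-0.006,0,0,0,0,0],[-0.0075,0,0,0,0,0],[-0.009,0,0,0,0,0],[-0.0105,0,0,0,0,0],[-0.012,0,0,0,0,0],[-0.012,0,0,0,0,0]]'; python3 -m creep '[[-0.001,0,0,0,0,0],[-0.002,0,0,0,0,0],[-0.003,0,0,0,0,0],[-0.004,0,0,0,0,0],[-0.0044,0,0,0,0,0],[-0.0044,0,0,0,0,0],[-0.0044,0,0,0,0,0],[-0.0044,0,0,0,0,0]]'
python3 - <<'E'
from h import *
s=env.get_state();p,i,D=snap('wrist','w7');print(s['tcp_pos'].round(4),s['wrist_force'].round(1))
g=cv2.cvtColor(i,cv2.COLOR_BGR2GRAY)
print('v0 180',[int(x) for x in g[180:218,322]])
print(np.array([[round(depthpt(p,D,u,v)[2]*1e3) for u in range(296,348,3)] for v in range(186,234,3)]))
E
```

```text
clock: 10.15
tcp_pos: [0.4915, 0.0894, 0.098]
orientation: [-0.0, 0.822, 0.569, -0.0]
wrist_force: [-0.3, 0.0, -2.0]
finger_gap: 0.0228
clock: 10.95
tcp_pos: [0.4873, 0.0781, 0.0981]
orientation: [-0.0, 0.822, 0.569, 0.0]
wrist_force: [0.4, 2.9, -2.8]
finger_gap: 0.0227
clock: 11.75
tcp_pos: [0.4857, 0.074, 0.0981]
orientation: [0.0, 0.822, 0.569, -0.0]
wrist_force: [0.2, 2.3, -1.6]
finger_gap: 0.0228
[0.4857 0.074  0.0981] [ 0.2  2.3 -1.6]
v0 180 [191, 191, 190, 192, 190, 191, 191, 191, 191, 191, 193, 191, 191, 193, 190, 190, 192, 190, 174, 173, 168, 137, 111, 103, 102, 105, 102, 105, 104, 104, 105, 106, 104, 106, 107, 109, 111, 119]
[[ 55  55  55  56  56  55  56  55  55  56  55  55  56  56  56  54  54  54]
 [ 56  54  55  55  56  55  56  55  56  55  56  55  55  55 242  54  55  55]
 [ 55  54  55  56  54  57  55  55  55  55  55  55  55  55  55  55  55  56]
 [ 55  55  55  55  54  55  56  55  56  55  55  56  55  55  55  55  55  55]
 [ 55  55  54  54  55  55  55  55  55  55  56  56  55  56  55  55  56  56]
 [ 55  56  55  55  56  54  56  55  56  55  56  56  54  54  56  56  55  55]
 [ 56  55  55  55  55  55  56   2   2   2   1   1  54  56  54  55  55  56]
 [ 55  55  55  55  56  56   1   1   2   1   2   1   2  55  56  55  55  55]
 [ 56  54  56  55  56   3   1   1   1   1   3   2   2   0  55 242  55  56]
 [ 56  55  56 242  56  39   2   0   3   1   2   0   2  37  55  55  55  56]
 [ 56  55  55  55  56  44  36   0   2   1   2   1  34  42  54  55  55  55]
 [ 56  55  55  55  56  49  43  37  58  62  57  36  41  48  55  56  55  56]
 [ 54  56  56  55  54  54  48  70  73  77  72  63  47  53  55  54  56  55]
 [ 56  55  55  55  55  55  77  79  81  81  79  80  53  55  57  55  55  54]
 [ 54  55  55  54  56  78  82  85  85  86  85  83  80  56  55  56  56  55]
 [ 55  56  96  97  97  98  97  97  97  97  97  97  97  98  97  98  53  55]]
```

Plate drawn: the bar no longer shows past the far rim, and the hole is clear to the bench. Re-centre and lower in short steps.

```bash
python3 -m creep '[[0.003,0,0,0,0,0],[0.006,0,0,0,0,0],[0.006,0,0.002,0,0,0],[0.006,0,0.005,0,0,0],[0.006,0,0.008,0,0,0],[0.006,0,0.011,0,0,0],[0.006,0,0.014,0,0,0],[0.006,0,0.014,0,0,0]]'; python3 -m creep '[[0,0,0.001,0,0,0],[0,0,0.002,0,0,0],[0,0,0.003,0,0,0],[0,0,0.004,0,0,0],[0,0,0.005,0,0,0],[0,0,0.006,0,0,0],[0,0,0.006,0,0,0],[0,0,0.006,0,0,0]]';python3 - <<'E'
from h import *
s=env.get_state();p,i,D=snap('wrist','w8');print(s['tcp_pos'].round(4),s['wrist_force'].round(1), 'tool', rot(s['orientation']).inv().apply(s['wrist_force']).round(1))
cv2.imwrite('pics/w8z.png',cv2.resize(i[130:280,230:415],None,fx=4,fy=4,interpolation=cv2.INTER_CUBIC))
E
```

```text
clock: 12.6
tcp_pos: [0.4875, 0.0796, 0.0835]
orientation: [-0.0, 0.822, 0.569, -0.0]
wrist_force: [0.3, -1.0, -1.5]
finger_gap: 0.023
clock: 13.4
tcp_pos: [0.4879, 0.0797, 0.0781]
orientation: [-0.0, 0.822, 0.569, 0.0]
wrist_force: [0.2, 0.3, -1.2]
finger_gap: 0.0224
[0.4879 0.0797 0.0781] [ 0.2  0.3 -1.2] tool [0.3 0.1 1.2]
```

View pics/w8z.png

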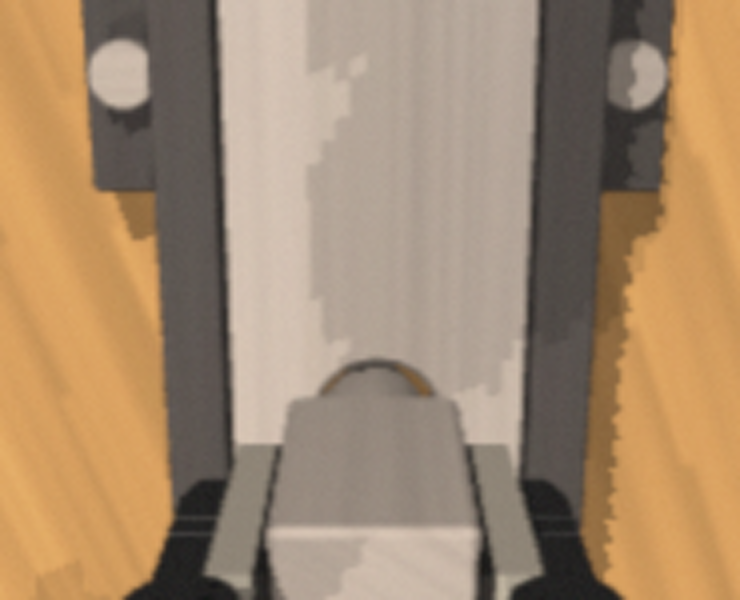

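The pin is well centred in the hole, with forces near zero. Going on slowly.

```bash
python3 -m creep '[[0,0,0.0005,0,0,0],[0,0,0.001,0,0,0],[0,0,0.0015,0,0,0],[0,0,0.002,0,0,0],[0,0,0.0025,0,0,0],[0,0,0.003,0,0,0],[0,0,0.003,0,0,0],[0,0,0.003,0,0,0]]'; python3 -m creep '[[0,0,0.0005,0,0,0],[0,0,0.001,0,0,0],[0,0,0.0015,0,0,0],[0,0,0.002,0,0,0],[0,0,0.0025,0,0,0],[0,0,0.0025,0,0,0],[0,0,0.0025,0,0,0],[0,0,0.0025,0,0,0]]'
```

```text
clock: 14.25
tcp_pos: [0.4879, 0.0797, 0.0751]
orientation: [-0.0, 0.822, 0.569, 0.0]
wrist_force: [0.8, -0.5, -1.8]
finger_gap: 0.0226
clock: 15.05
tcp_pos: [0.4879, 0.0797, 0.0726]
orientation: [-0.0, 0.822, 0.569, 0.0]
wrist_force: [0.3, -0.6, -1.9]
finger_gap: 0.0227
```

```bash
python3 -m creep '[[0,0,0.0005,0,0,0],[0,0,0.001,0,0,0],[0,0,0.0015,0,0,0],[0,0,0.002,0,0,0],[0,0,0.0025,0,0,0],[0,0,0.003,0,0,0],[0,0,0.003,0,0,0],[0,0,0.003,0,0,0]]'; python3 -m creep '[[0,0,0.0005,0,0,0],[0,0,0.001,0,0,0],[0,0,0.0015,0,0,0],[0,0,0.002,0,0,0],[0,0,0.0025,0,0,0],[0,0,0.0025,0,0,0],[0,0,0.0025,0,0,0],[0,0,0.0025,0,0,0]]'
```

```text
clock: 15.85
tcp_pos: [0.488, 0.0797, 0.0696]
orientation: [0.0, 0.822, 0.569, 0.0]
wrist_force: [1.0, -0.1, -1.4]
finger_gap: 0.023
clock: 16.65
tcp_pos: [0.4879, 0.0797, 0.067]
orientation: [-0.0, 0.822, 0.569, 0.0]
wrist_force: [1.4, -1.2, -2.9]
finger_gap: 0.0228
```

```bash
python3 -m creep '[[0,0,0.0005,0,0,0],[0,0,0.001,0,0,0],[0,0,0.0015,0,0,0],[0,0,0.002,0,0,0],[0,0,0.0025,0,0,0],[0,0,0.003,0,0,0],[0,0,0.003,0,0,0],[0,0,0.003,0,0,0]]'; python3 -m creep '[[0,0,0.0005,0,0,0],[0,0,0.001,0,0,0],[0,0,0.0015,0,0,0],[0,0,0.002,0,0,0],[0,0,0.002,0,0,0],[0,0,0.002,0,0,0],[0,0,0.002,0,0,0],[0,0,0.002,0,0,0]]'
```

```text
clock: 17.45
tcp_pos: [0.488, 0.0797, 0.0641]
orientation: [-0.0, 0.822, 0.569, 0.0]
wrist_force: [1.2, -0.8, -0.8]
finger_gap: 0.0229
clock: 18.25
tcp_pos: [0.4879, 0.0797, 0.0621]
orientation: [-0.0, 0.822, 0.569, 0.0]
wrist_force: [2.0, 0.1, -1.7]
finger_gap: 0.0228
```

```bash
python3 -m creep '[[0,0.0002,0.0005,0,0,0],[0,0.0002,0.001,0,0,0],[0,0.0002,0.001,0,0,0],[0,0.0002,0.0015,0,0,0],[0,0.0002,0.002,0,0,0],[0,0.0002,0.002,0,0,0],[0,0.0002,0.002,0,0,0],[0,0.0002,0.002,0,0,0]]'; python3 -m creep '[[0,0,0.0003,0,0,0],[0,0,0.0006,0,0,0],[0,0,0.0009,0,0,0],[0,0,0.001,0,0,0],[0,0,0.001,0,0,0],[0,0,0.001,0,0,0],[0,0,0.001,0,0,0],[0,0,0.001,0,0,0]]'
python3 - <<'E'
from h import *
s=env.get_state();p,i,D=snap('wrist','w9');print(s['tcp_pos'].round(4),'tool', rot(s['orientation']).inv().apply(s['wrist_force']).round(1))
print(np.array([[round(depthpt(p,D,u,v)[2]*1e4) for u in range(308,338,4)] for v in range(216,236,1)]))
E
```

```text
clock: 19.05
tcp_pos: [0.488, 0.0796, 0.0609]
orientation: [0.0, 0.822, 0.569, 0.0]
wrist_force: [-0.2, -0.6, 7.3]
finger_gap: 0.0227
clock: 19.85
tcp_pos: [0.488, 0.0796, 0.0609]
orientation: [0.0, 0.822, 0.569, 0.0]
wrist_force: [-4.5, -0.0, 16.3]
finger_gap: 0.0227
[0.488  0.0796 0.0609] tool [ -1.6  -4.2 -16.3]
[[ 543  553  554  552  546  555  543  560]
 [ 563  550  564  553  551  539  551  554]
 [ 556  548  545  554  551  545  553  543]
 [ 554  562  549  544  548  551  559  555]
 [ 556  565  559  542  544  544  547  549]
 [ 548  553  557  560  560  547 2047  560]
 [ 550  541  559  551  548  558  546  558]
 [ 553  557  546  560  554  542  563  544]
 [ 548  563  550  560  553  555  560  541]
 [ 556  552  556  554  546  551  563  544]
 [ 556  559  560  545  561  544  548  564]
 [ 545  547  547  539  555  549  556  560]
 [ 544  555  555  554  541  558  562  546]
 [ 568  575  574  565  573  570  576  562]
 [ 591  585  584  573  591  581  587  585]
 [ 602  595  599  586  602  599  595  588]
 [ 611  614  613  611  598  607  619  609]
 [ 625  631  619  627  623  635  628  630]
 [ 641  641  641  630  654  638  638  647]
 [ 664  652  657  650  649  654  654 2047]]
```

The stop at TCP 0.0609 m matches the shoulder meeting the plate at 54 mm, and the depth shows no gap under the head. Unload, release and check.

```bash
python3 -m creep '[[0,0,-0.0005,0,0,0],[0,0,-0.001,0,0,0],[0,0,-0.0015,0,0,0],[0,0,-0.0015,0,0,0],[0,0,-0.0015,0,0,0],[0,0,-0.0015,0,0,0],[0,0,-0.0015,0,0,0],[0,0,-0.0015,0,0,0]]' - 30; python3 -m creep '[[0,0,0,0,0,0],[0,0,0,0,0,0],[0,0,0,0,0,0],[0,0,0,0,0,0],[0,0,0,0,0,0],[0,0,-0.02,0,0,0],[0,0,-0.05,0,0,0],[0,0,-0.08,0,0,0]]' 0.07 60; python3 -m creep '[[0,0,-0.02,0,0,0],[0,0,-0.03,0,0,0],[0,0,-0.03,0,0,0],[0,0,-0.03,0,0,0],[0,0,-0.03,0,0,0],[0,0,-0.03,0,0,0],[0,0,-0.03,0,0,0],[0,0,-0.03,0,0,0]]';  python3 - <<'E'
from h import *
s=env.get_state();p,i,D=snap('wrist','w10');print(s['tcp_pos'].round(4))
cv2.imwrite('pics/w10z.png',cv2.resize(i[90:290,220:420],None,fx=3,fy=3,interpolation=cv2.INTER_CUBIC))
P=np.array([[depthpt(p,D,u,v) for u in range(240,420)] for v in range(60,300)])
m=((P[...,2]>.086)&(P[...,2]<.103)).astype(np.uint8)
n,l,st,c=cv2.connectedComponentsWithStats(m)
for k in range(1,n):
    if st[k,4]>100:
        q=P[l==k];print(st[k,4],c[k]+[240,60],q.mean(0).round(4),np.percentile(q[:,2],[50,90]).round(4),cv2.minAreaRect((q[:,:2]*1000).astype(np.float32)))
shift([.556,-.232,.15],15.2)
E
```

```text
clock: 20.7
tcp_pos: [0.488, 0.0796, 0.0609]
orientation: [-0.0, 0.822, 0.569, -0.0]
wrist_force: [-2.1, -0.4, 5.9]
finger_gap: 0.0227
clock: 21.5
tcp_pos: [0.4874, 0.0796, 0.141]
orientation: [-0.001, 0.822, 0.569, -0.001]
wrist_force: [-0.2, -0.6, -0.1]
finger_gap: 0.0701
clock: 22.3
tcp_pos: [0.4879, 0.0796, 0.1701]
orientation: [-0.0, 0.822, 0.569, -0.0]
wrist_force: [-0.6, 0.2, 0.3]
finger_gap: 0.07
[0.4879 0.0796 0.1701]
879 [322.83617747 208.16268487] [0.4904 0.0828 0.0947] [0.0951 0.096 ] ((489.7980041503906, 81.74787139892578), (24.400272369384766, 23.817899703979492), 69.57496643066406)
shift mm [-267.7  173.4   20.2] yaw now -20.61 turn tool z -35.81 tilt [-6.e-04  1.e-04 -1.e+00] clock 22.35
```

View pics/w10z.png

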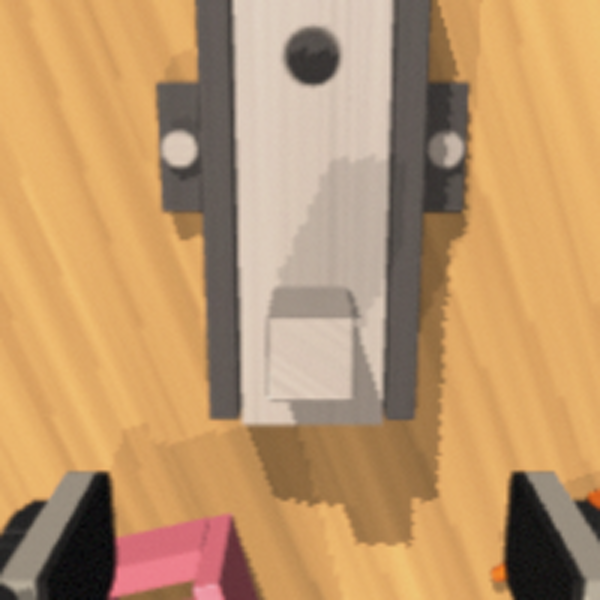

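Pin seated: head top about 94 mm and square on the plate. The bolt hole at (324,108) is clear. Now the bolt.

```bash
python3 -m creep '[[-0.04,0.026,0,0,0,0],[-0.08,0.052,0,0,0,0],[-0.12,0.078,0.004,0,0,0],[-0.16,0.104,0.008,0,0,0],[-0.2,0.13,0.012,0,0,0],[-0.24,0.156,0.016,0,0,0],[-0.268,0.1734,0.02,0,0,0],[-0.268,0.1734,0.02,0,0,0]]'; python3 -m creep '[[0,0,0,0,0,0],[0,0,0,0,0,0],[0,0,0,0,0,0],[0,0,0,0,0,0],[0,0,0,0,0,0],[0,0,0,0,0,0],[0,0,0,0,0,0],[0,0,0,0,0,0]]'
python3 - <<'E'
from h import *
p10,_,_=load('w10')
print('bolt hole w10',onz(p10,324,108.3,.054))
s=env.get_state();p,i,D=snap('wrist','w11');print(s['tcp_pos'].round(4))
P=np.array([[depthpt(p,D,u,v) for u in range(240,420)] for v in range(120,320)])
m=((P[...,2]>.081)&(P[...,2]<.095)).astype(np.uint8)
n,l,st,c=cv2.connectedComponentsWithStats(m)
for k in range(1,n):
    if st[k,4]>100:
        q=P[l==k];print(st[k,4],c[k]+[240,120],q.mean(0).round(4),np.median(q[:,2]).round(4),cv2.minEnclosingCircle((q[:,:2]*1000).astype(np.float32)))
shift([.556,-.232,.06])
E
```

```text
clock: 23.15
tcp_pos: [0.5565, -0.2368, 0.1494]
orientation: [0.0, 0.824, 0.567, -0.0]
wrist_force: [-1.1, -0.2, 0.2]
finger_gap: 0.0702
clock: 23.95
tcp_pos: [0.5561, -0.2322, 0.1506]
orientation: [-0.0, 0.822, 0.569, 0.0]
wrist_force: [0.1, 0.1, -0.0]
finger_gap: 0.07
bolt hole w10 [0.51916179 0.15653268 0.054     ]
[ 0.5561 -0.2322  0.1506]
836 [320.78229665 215.90311005] [ 0.5563 -0.2308  0.087 ] 0.0872 ((556.0250244140625, -231.73291015625), 12.898324966430664)
shift mm [ 0.2 -0.2 90.6] yaw now -20.6 turn tool z None tilt [ 1.e-04  0.e+00 -1.e+00] clock 24.0
```

```bash
python3 -m creep '[[0,0,0.02,0,0,0],[0,0,0.04,0,0,0],[0,0,0.06,0,0,0],[0,0,0.075,0,0,0],[0,0,0.085,0,0,0],[0,0,0.09,0,0,0],[0,0,0.0905,0,0,0],[0,0,0.0905,0,0,0]]'; python3 -m creep '[[0,0,0,0,0,0],[0,0,0,0,0,0],[0,0,0,0,0,0],[0,0,0,0,0,0],[0,0,0,0,0,0],[0,0,0,0,0,0],[0,0,0,0,0,0],[0,0,0,0,0,0]]' 0.01 60;  python3 -m creep '[[0,0,-0.01,0,0,0],[0,0,-0.025,0,0,0],[0,0,-0.045,0,0,0],[0,0,-0.065,0,0,0],[0,0,-0.085,0,0,0],[0,0,-0.09,0,0,0],[0,0,-0.09,0,0,0],[0,0,-0.09,0,0,0]]'
python3 - <<'E'
from h import *
s=env.get_state();p,i,D=snap('wrist','w12');print(s['tcp_pos'].round(4))
P=np.array([[depthpt(p,D,u,v) for u in range(290,356)] for v in range(200,320)])
print((P[::4,::6,2]*1e3).round())
shift([.5182,.1569,.15])
E
```

```text
clock: 24.8
tcp_pos: [0.5565, -0.2325, 0.0606]
orientation: [0.0, 0.822, 0.569, 0.0]
wrist_force: [1.0, 0.3, 0.0]
finger_gap: 0.0698
clock: 25.6
tcp_pos: [0.5565, -0.2325, 0.0608]
orientation: [0.001, 0.822, 0.569, 0.0]
wrist_force: [-1.1, 1.3, 5.5]
finger_gap: 0.0245
clock: 26.4
tcp_pos: [0.5556, -0.232, 0.1491]
orientation: [-0.001, 0.822, 0.569, -0.0]
wrist_force: [1.0, 0.5, -1.0]
finger_gap: 0.0241
[ 0.5556 -0.232   0.1491]
[[ 57.  57.  58.  59.  14.   1.   4.  56.  58.  57.  58.]
 [ 57.  57.  56.  57.  26.  15.  18.  35.  57.  57.  57.]
 [ 58.  56.  58.  57.  38.  29.  30.  46.  57.  57.  57.]
 [ 58.  56.  57.  58.  50.  43.  42.  56.  57.  57.  58.]
 [  2.  56.  57.  57.  57.  53.  54.  57.  57.  58.  57.]
 [  1.  57.  56.  58.  57.  58.  58.  56.  57.  57.  57.]
 [  1.   1.  57.  58.  58.  57.  57.  57.  57.  57.  57.]
 [  0.   2.  56.  57.  57. 123. 123.  58.  58.  57.   1.]
 [  2.   1.   1.  57. 123. 146. 129. 293.  58.   1.   1.]
 [  1.   1.   1.  58. 149. 152. 151. 149.   2.   2.   2.]
 [  0.   0.   1. 152. 155. 156. 156. 155. 150.   1.   1.]
 [160. 159.   1. 156. 161. 162
[... 479 characters left out ...]
. 175. 183.]
 [188. 184. 176. 176. 176. 176. 176. 175. 175. 175. 184.]
 [191. 184. 176. 176. 177. 175. 176. 175. 176. 176. 184.]
 [192. 185. 176. 175. 175. 177. 176. 175. 175. 176. 185.]
 [192. 185. 175. 176. 175. 176. 176. 175. 175. 176. 185.]
 [192. 186.   1. 175. 176. 176. 175. 175. 176.   1. 185.]
 [194. 186.   2.   1. 175. 175. 176. 175.   1.   2. 186.]
 [194. 187.   2.   2.   2.   1.   1.   1.   1.   2. 187.]
 [195. 187.   2.   1.   1.   1.   2.   1.   1.   2. 187.]
 [195. 188.   1.   2.   2.   0.   1.   1.   1.   2. 188.]
 [196. 188.   1.   0.   2.   2.   1.   2.   1.   2. 188.]]
shift mm [ 350.8 -171.6   -0.7] yaw now -20.61 turn tool z None tilt [-0.0018  0.0012 -1.    ] clock 26.45
```

Bolt in hand. Over to the bolt hole; I'll let it settle and look.

```bash
python3 -m creep '[[0.03,-0.015,-0.005,0,0,0],[0.074,-0.036,-0.01,0,0,0],[0.118,-0.058,-0.01,0,0,0],[0.162,-0.079,-0.01,0,0,0],[0.206,-0.101,-0.01,0,0,0],[0.25,-0.122,-0.01,0,0,0],[0.294,-0.144,-0.01,0,0,0],[0.33,-0.162,-0.01,0,0,0]]'; python3 -m creep '[[0.01,-0.005,0.005,0,0,0],[0.019,-0.01,0.015,0,0,0],[0.019,-0.01,0.025,0,0,0],[0.019,-0.01,0.04,0,0,0],[0.019,-0.01,0.05,0,0,0],[0.019,-0.01,0.05,0,0,0],[0.019,-0.01,0.05,0,0,0],[0.019,-0.01,0.05,0,0,0]]'
python3 - <<'E'
from h import *
s=env.get_state();p,i,D=snap('wrist','w13');s=env.get_state();print(s['tcp_pos'].round(4),s['wrist_force'].round(1))
cv2.imwrite('pics/w13z.png',cv2.resize(i[150:300,230:415],None,fx=4,fy=4,interpolation=cv2.INTER_CUBIC))
E
```

```text
clock: 27.25
tcp_pos: [0.5191, 0.136, 0.159]
orientation: [-0.001, 0.822, 0.57, -0.001]
wrist_force: [-0.2, -0.6, -2.0]
finger_gap: 0.0239
clock: 28.05
tcp_pos: [0.5185, 0.1544, 0.1106]
orientation: [0.0, 0.822, 0.569, 0.0]
wrist_force: [0.4, -1.1, -0.7]
finger_gap: 0.0242
[0.5186 0.1546 0.1107] [ 1.  -0.  -0.9]
```

View pics/w13z.png

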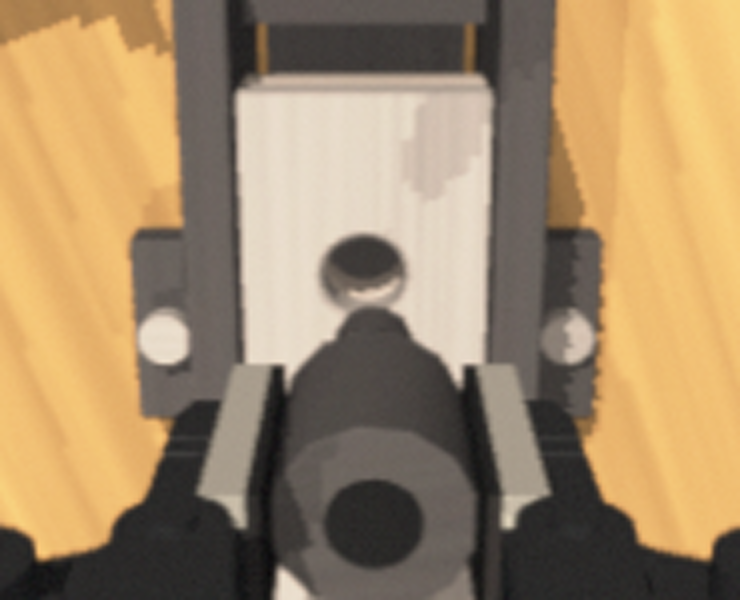

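Hole centre at about (320.8,218.5), far rim at row 208.5; bolt tip centre at column 323.4, its edge at row 226.8.

Run:
```python
from h import *
intool('w13',[('hole',320.75,218.5,.054),('far',320.75,208.5,.054),('L',310,218.5,.054),('R',331.5,218.5,.054),('tipedge',323.4,226.8,.0755),('pin? head top centre',230+374/4,150+523/4,.1107+.025)])
```

```text
hole [ 1.6 -0.3 56.7] [0.5189 0.1562 0.054 ]
far [ 9.5 -0.3 56.7] [0.5217 0.1636 0.054 ]
L [ 1.6 -8.4 56.7] [0.5113 0.159  0.054 ]
R [ 1.6  7.8 56.7] [0.5265 0.1533 0.054 ]
tipedge [ 3.3  1.6 35.2] [0.5213 0.1571 0.0755]
pin? head top centre [ -0.9   1.6 -25. ] [0.5197 0.1532 0.1357]
```

```bash
python3 -m creep '[[0.0018,-0.002,0.004,0,0,0],[0.0018,-0.002,0.01,0,0,0],[0.0018,-0.002,0.015,0,0,0],[0.0018,-0.002,0.018,0,0,0],[0.0018,-0.002,0.02,0,0,0],[0.0018,-0.002,0.022,0,0,0],[0.0018,-0.002,0.024,0,0,0],[0.0018,-0.002,0.024,0,0,0]]'; python3 -m creep '[[0,0,0.0005,0,0,0],[0,0,0.001,0,0,0],[0,0,0.0015,0,0,0],[0,0,0.002,0,0,0],[0,0,0.003,0,0,0],[0,0,0.004,0,0,0],[0,0,0.005,0,0,0],[0,0,0.005,0,0,0]]'
```

```text
clock: 28.9
tcp_pos: [0.5165, 0.1573, 0.0859]
orientation: [-0.0, 0.822, 0.569, -0.0]
wrist_force: [-0.1, -0.3, -1.1]
finger_gap: 0.0243
clock: 29.7
tcp_pos: [0.5165, 0.1573, 0.0809]
orientation: [-0.0, 0.822, 0.569, -0.0]
wrist_force: [0.4, -0.5, 0.1]
finger_gap: 0.0241
```

```bash
python3 -m creep '[[0,0,0.0007,0,0,0],[0,0,0.0014,0,0,0],[0,0,0.0021,0,0,0],[0,0,0.0028,0,0,0],[0,0,0.0035,0,0,0],[0,0,0.0042,0,0,0],[0,0,0.005,0,0,0],[0,0,0.005,0,0,0]]'; python3 -m creep '[[0,0,0.001,0,0,0],[0,0,0.002,0,0,0],[0,0,0.003,0,0,0],[0,0,0.004,0,0,0],[0,0,0.005,0,0,0],[0,0,0.006,0,0,0],[0,0,0.006,0,0,0],[0,0,0.006,0,0,0]]'
```

```text
clock: 30.5
tcp_pos: [0.5166, 0.1573, 0.076]
orientation: [-0.0, 0.822, 0.569, -0.0]
wrist_force: [-0.4, -0.2, -0.1]
finger_gap: 0.0243
clock: 31.3
tcp_pos: [0.5166, 0.1573, 0.0701]
orientation: [-0.0, 0.822, 0.569, 0.0]
wrist_force: [0.4, 0.1, -0.6]
finger_gap: 0.0243
```

Free through the bar. On down to the head.

```bash
python3 -m creep '[[0,0,0.001,0,0,0],[0,0,0.002,0,0,0],[0,0,0.003,0,0,0],[0,0,0.004,0,0,0],[0,0,0.005,0,0,0],[0,0,0.006,0,0,0],[0,0,0.0075,0,0,0],[0,0,0.0075,0,0,0]]'; python3 -m creep '[[0,0,0.0005,0,0,0],[0,0,0.001,0,0,0],[0,0,0.0015,0,0,0],[0,0,0.002,0,0,0],[0,0,0.0025,0,0,0],[0,0,0.003,0,0,0],[0,0,0.003,0,0,0],[0,0,0.003,0,0,0]]'
```

```text
clock: 32.1
tcp_pos: [0.5165, 0.1573, 0.0624]
orientation: [-0.0, 0.822, 0.569, -0.0]
wrist_force: [-0.7, -0.7, -0.7]
finger_gap: 0.0243
clock: 32.9
tcp_pos: [0.5167, 0.1573, 0.0596]
orientation: [-0.0, 0.822, 0.569, 0.0]
wrist_force: [0.1, -1.0, -0.6]
finger_gap: 0.024
```

```bash
python3 -m creep '[[0,0,0.0003,0,0,0],[0,0,0.0006,0,0,0],[0,0,0.0009,0,0,0],[0,0,0.001,0,0,0],[0,0,0.001,0,0,0],[0,0,0.001,0,0,0],[0,0,0.001,0,0,0],[0,0,0.001,0,0,0]]'
```

```text
clock: 33.7
tcp_pos: [0.5167, 0.1573, 0.0588]
orientation: [0.0, 0.822, 0.569, 0.0]
wrist_force: [-1.9, -0.1, 3.6]
finger_gap: 0.0242
```

Contact at exactly the predicted height. Release, rise and check.

```bash
python3 -m creep '[[0,0,0,0,0,0],[0,0,0,0,0,0],[0,0,0,0,0,0],[0,0,0,0,0,0],[0,0,0,0,0,0],[0,0,-0.02,0,0,0],[0,0,-0.05,0,0,0],[0,0,-0.08,0,0,0]]' 0.07 60; python3 -m creep '[[-0.03,0,-0.03,0,0,0],[-0.05,0,-0.05,0,0,0],[-0.05,0,-0.05,0,0,0],[-0.05,0,-0.05,0,0,0],[-0.05,0,-0.05,0,0,0],[-0.05,0,-0.05,0,0,0],[-0.05,0,-0.05,0,0,0],[-0.05,0,-0.05,0,0,0]]';  python3 - <<'E'
from h import *
p,i,D=snap('wrist','w14')
cv2.imwrite('pics/w14z.png',cv2.resize(i[60:260,220:420],None,fx=3,fy=3,interpolation=cv2.INTER_CUBIC))
P=np.array([[depthpt(p,D,u,v) for u in range(240,420)] for v in range(20,300)])
for lo,hi in((.0785,.088),(.0881,.103)):
    m=((P[...,2]>lo)&(P[...,2]<hi)).astype(np.uint8)
    n,l,st,c=cv2.connectedComponentsWithStats(m)
    for k in range(1,n):
        if st[k,4]>100:
            q=P[l==k];print(st[k,4],c[k]+[240,20],q.mean(0).round(4),np.median(q[:,2]).round(4),cv2.minAreaRect((q[:,:2]*1000).astype(np.float32)))
E
```

```text
clock: 34.5
tcp_pos: [0.5161, 0.1572, 0.139]
orientation: [-0.0, 0.822, 0.569, -0.001]
wrist_force: [0.8, -0.3, -0.5]
finger_gap: 0.0703
clock: 35.3
tcp_pos: [0.4988, 0.1109, 0.1879]
orientation: [-0.0, 0.822, 0.57, -0.001]
wrist_force: [-0.5, 0.7, 0.1]
finger_gap: 0.0699
673 [323.52600297 147.23031204] [0.5182 0.1574 0.0852] 0.0852 ((518.1290283203125, 157.35385131835938), (25.587589263916016, 23.454532623291016), 69.83588409423828)
672 [323.45833333 236.51488095] [0.4903 0.0832 0.0948] 0.0951 ((489.906494140625, 82.2210693359375), (23.817989349365234, 23.096019744873047), 69.76875305175781)
```

View pics/w14z.png

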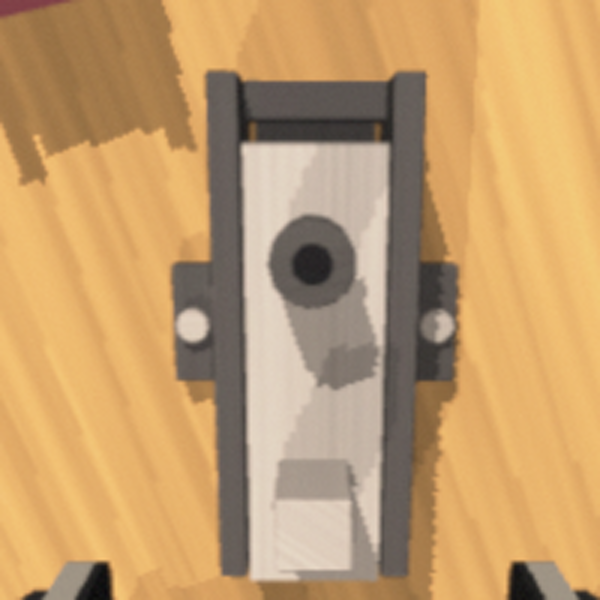

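Both heads are flush and upright: tops at 85.2 and 95.1 mm with a +1 mm depth bias, against 84 and 94 nominal. They are 80 mm apart.

```bash
python3 -c "
from h import *
print(env.hand_in())"
```

```text
the job is handed in; nothing more can be done
None
```

The job is handed in at about 35 s of robot time. The drift pin is seated in the right-hand hole and the bolt in the left-hand one, both released, and the gripper is clear of everything. I never moved near the tools or the look-alikes, but I did not measure the tools again afterwards.

- **Drift pin:** I used the tip, 7 to 8 mm down in the hole, to draw the cover plate about 13 mm towards -y, at 3 to 4 N. I then re-centred the pin and lowered it until its head met the plate. The last 1 mm step read 16 N at the wrist, about 18 N allowing for the pin's weight, against the 25 N limit.
- **Bolt:** It went through plate and bar without resistance, and its head met the plate at the predicted height with about 4 N.
- **Last checks:** From the wrist camera, the head tops stood at 95.1 and 85.2 mm. The camera reads about 1 mm high, so that fits the 94 and 84 mm expected when flush. The heads were about 80 mm apart, and in the final picture both look upright.
- **What disagreed:** The first look over the pin hole was taken before the arm had settled, which put the pin about 3 mm off centre, so I measured again and corrected it. The camera and dead reckoning also differed by 1 to 2 mm for the bolt. I placed it between the two, within its clearance.

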